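# Back off the knurled locking ring of a sensor pod

### The arm

A 6-joint arm with a two-finger parallel gripper is mounted at the origin on the work surface. World frame = base frame: x ahead of the robot, y to its left, z up, the work surface at z = 0. Lengths are in m, angles in rad, forces in N, time in s.
With the tool pointing down it reaches from about 0.3 to 0.95 m from the base axis. Payload 3.1 kg.
Tool frame: the origin (TCP) lies at the very end of the fingers, on their centre line; the grasp point (between the pads) lies 19 mm behind it; z points along the fingers, x is the direction in which the jaws open and shut, and the axes are right-handed (so a half turn about z gives the same grasp; the last joint's range is limited). The gripper opens to 85 mm and grips with 20 to 120 N. Pads are 22 mm wide; open, the fingers measure 114 mm over their backs; the gripper's body (76 mm by 85 mm) begins 54 mm behind the grasp point. The pads swing forward as they close: fully open they stand 13 mm farther back than shut.
Start: joints at [-1.305, 0.308, 1.634, -0, 1.2, -0.07], TCP at [0.206, -0.59, 0.206] pointing down, gripper open.
Joint ranges: [-3.06, 3.06], [-0.79, 1.96], [0.05, 2.63], [-1.19, 4.34], [0.05, 2.64], [-2.94, 2.94]. Speed limits (rad/s): [2.79, 2.79, 3.14, 3.14, 3.14, 3.14].

### API

Orientations are given as a unit quaternion [w, x, y, z].
In Python, from workcell import robot gives the robot as it stands.
- The arm moves only by the tool carry_out, never from a script. Its argument "plan" is a list of rows, each a list of 7 numbers: the turn, a rotation vector about the tool's x, y, z in units of 8 degrees (1.0 is 8 degrees), then the shift along the tool's x, y, z in units of 60 mm (1.0 is 60 mm), then the closure in counts, from 0 (fully open) to 255 (shut). A call has 1 to 10 rows; each row is the pose to reach, as a shift and turn from the pose commanded when the call began, along the tool's axes at that moment; what a row does not reach only later rows make up. A row lasts 1/8 s, in which the tool goes at most 62.5 mm and 10.7 degrees, less where a joint would pass 70% of its speed; a pose out of reach is approached as far as the arm can. A call with a gripper value outside its range is refused whole. The fingers move at their own pace and stop on an object; "grip_force" is the grip in N (left out, the last holds). Time passes only in rows, so rows that repeat a pose let the fingers close. It gives the time, the measured TCP pose, the force and the opening at its end, in the units of the state.
- robot.sense(): the state, without advancing time (a new reading comes with each control period).
- robot.read_camera(name): name is "scene" or "top" or "wrist"; returns the picture (384x512x3 uint8, blue, green, red); there is no depth.
- robot.camera_model(name): a dict with "vertical_fov" (degrees; the focal length in pixels is half the picture's height over the tangent of half this angle, whatever the lens; pixels are square), "cx", "cy" (the principal point, pixels), "camera_from_world" (4x4, takes a point from world to camera coordinates). Camera axes: x right, y down, z forward; pixel columns grow to the right and rows downward; lengths in m; the calibration is good to about 2 mm. The wrist camera is an equidistant fisheye: a pixel r from the principal point sees the ray r / f radians off the axis. A picture is of the moment at which its call begins: read the wrist's pose just before it. camera_model takes no time and is no camera call; for the wrist camera it gives the pose at the moment of the call.
- robot.hand_in(): hands the job in, once; it reports no verdict.
Trained networks look in the newest picture that a camera, given by its name, has taken for a name from the list of things; names that differ only in an ending like _2 or _b are one class to them, and where a whole thing is asked for, a point or a joint stands for the part that bears it (a point fixed in the world has none). Each returns a list of dicts, best first, with "conf" (0 to 1); they miss things now and then, are a little off and sometimes report something else, mostly with a low value. They report only what shows in the picture. A call takes as long as a camera call.
- robot.look_for(name, camera): "box" ([left, top, right, bottom] in pixels, round what is visible of it).
The state is a dict: "time": time; "joint_pos": joint angles; "dq": joint speeds; "joint_torque": joint torques, N m; "eef_pos": TCP position; "ee_rot": TCP orientation; "force": force on the tool from outside, world axes, zero at the start; "torque": the same for the moment, N m; "finger_gap": finger opening in m.
Only numpy, scipy, OpenCV 4.12 (cv2) and the standard library are available. Lean on these libraries where they do the work, as an engineer would, in place of code of your own. Each camera call takes 0.05 s, during which the arm holds its last target. There are 200 camera calls.

### The job

Loosen the knurled locking ring on top of the black pod by rolling a fingertip along its rim, anticlockwise seen from above: let its red mark go past the white pointer on the pod once, keep going, and stop with the mark back at the pointer the second time, without running well past it. Keep off the glass lens inside the ring, leave the things lying around where they are, and finish clear of everything.

Things in the scene. Friction and masses are not known exactly. Their poses are not given: they have to be found in the camera images.
- pod: Black round sensor pod, 130 mm across, its flat black shoulder 62 mm above the desk, on an aluminium flange 160 mm across and 8 mm thick with orange windows in its side; screwed to the desk, does not move. Origin: centre of its underside, on the axis of the ring; z up. The white pointer lies on the -x side of this frame, so the pod's yaw tells where the pointer is.
- pointer (a point): Middle of the white pointer, a flat bar 13 mm (radial) by 12 mm painted on the pod's shoulder, 57.5 mm from the ring's axis, 63 mm above the desk.
- ring (a joint): Turning angle of the ring in rad about its upright axis, growing anticlockwise seen from above (loosening). 0 is tight with the red mark at the pointer; the mark is at the pointer again at 6.28 (first time) and 12.57 (second time). It starts part-loosened, somewhere between 1 and 5.2 rad. It turns in place (it does not rise), with an even drag of about 0.06 N m (a little over 1 N at the rim), and stays where it is left; stop at 15 rad.
- ring_top (a point): Centre of the ring, on its axis, level with its flat top face, 90 mm above the desk; it does not move. The aluminium ring is too wide to be pinched across: 97 mm outside diameter over 40 upright knurl ribs (each standing 1.9 mm proud, 7.6 mm apart), 70 mm inside diameter, so the flat top face is about 11 mm wide; 24 mm high, its rim free all round from 66 to 90 mm above the desk. Just below it is the pod's shoulder at 62 mm. The frame turns with the ring.
- ring_mark (a point): Middle of the red mark, 11 mm (radial) by 12 mm, on the ring's top face, 41 mm from the axis; turns with the ring. Which way it lies from the axis, against the way the pointer lies, is the ring's angle within the turn.
- lens: Dark blue flat glass lens, 69 mm across, filling the ring's middle; its face is 83 mm above the desk, 7 mm below the ring's top. Fixed. Not to be pressed. Origin on the ring's axis, 66 mm above the desk.
- screwdriver: Loose screwdriver with a red handle, 170 mm long, lying on the desk to the left of the pod. Leave alone.
- phone: Loose black phone, 148 x 72 x 9 mm, flat on the desk to the right of the pod; origin centre of its underside. Leave alone.
- bracket: Loose orange L-shaped bracket, 50 x 34 mm, 36 mm high, standing on the desk beyond the pod; origin under its middle. Leave alone.

How it is judged:
On the way:
1. the red mark has come round to the pointer the first time and gone on past it (value of joint ring above 6.5 rad).
At the end, for the whole second after the job is handed in: The red mark stands at the white pointer for the second time (ring angle 12.57 within 0.3 rad, about 17 degrees either way), the ring is at rest, and screwdriver, phone and bracket lie within 20 mm of where they were (value of joint ring between 12.266 and 12.866 rad and velocity of joint ring between -0.05 and 0.05 rad/s and distance of each of screwdriver, phone, bracket from where it was at the start of the episode below 0.02 m); the robot touches nothing.
It fails at once if the ring is run well past the second meeting (more than 0.8 rad, about 45 degrees) (value of joint ring above 13.366 rad).
It fails at once if the glass lens is pressed (over 2 N) (contact force between any of the fingers, the arm and lens above 2 N).
It fails at once if the screwdriver is lifted or pushed away (more than 20 mm) (distance of screwdriver from where it was at the start of the episode above 0.02 m).
It fails at once if the phone is lifted or pushed away (more than 20 mm) (distance of phone from where it was at the start of the episode above 0.02 m).
It fails at once if the bracket is lifted or pushed away (more than 20 mm) (distance of bracket from where it was at the start of the episode above 0.02 m).
It also fails if it takes over 72 s, if anything falls off the work surface, if the arm or the gripper's body presses on something with over 40 N, if the wrist force passes 120 N, or if a joint passes its speed limit or range.

## Working session

There is one attempt and no reset: what is moved stays moved. The work goes in short steps, Python scripts to look and compute and a tool call to move; the robot and the scene stay as the last step left them, time stands still between calls to the robot, and variables do not carry over. Pictures are saved under pics/ and viewed, about 8 in all and at most 12, crops included, and the job is handed in when it is done.

Besides the shell and the picture viewer there is one more tool, called after "Emit:" by a JSON object that holds its "fn" and its "kwargs", one argument or row to a line. carry_out: Moves the arm, as the interface text tells. Its arguments: {"type":"object","properties":{"plan":{"type":"array","items":{"type":"array","items":{"type":"number"}}},"grip_force":{"type":"number"}},"required":["plan"]}

```bash
mkdir -p pics; ls; cat > h.py <<'E'
from workcell import robot
import numpy as np, cv2
from scipy.spatial.transform import Rotation as R
def K(m,h=384): return h/2/np.tan(np.radians(m["vertical_fov"])/2)
def proj(m,p):
    T=np.array(m["camera_from_world"]);c=T[:3,:3]@np.array(p)+T[:3,3];f=K(m)
    return np.array([m["cx"]+f*c[0]/c[2],m["cy"]+f*c[1]/c[2]])
def unproj(m,uv,z):
    T=np.array(m["camera_from_world"]);f=K(m)
    d=T[:3,:3].T@np.array([(uv[0]-m["cx"])/f,(uv[1]-m["cy"])/f,1]);o=-T[:3,:3].T@T[:3,3]
    return o+d*(z-o[2])/d[2]
E
python3 - <<'E'
from h import *
s=robot.sense();print({k:np.round(v,3).tolist() for k,v in s.items()})
a=robot.read_camera("scene");b=robot.read_camera("top")
cv2.imwrite("pics/scene.png",a);cv2.imwrite("pics/top.png",b)
for c in("scene","top"):
  m=robot.camera_model(c);print(c,m["vertical_fov"],m["cx"],m["cy"],np.round(m["camera_from_world"],3).tolist())
for n in("pod","ring","lens","pointer","ring_mark","screwdriver","phone","bracket"):
  print(n,[(np.round(d["box"]).tolist(),round(d["conf"],2)) for d in robot.look_for(n,"top")[:2]])
E
```

```text
pics
{'time': 0.0, 'joint_pos': [-1.305, 0.309, 1.635, 0.0, 1.2, -0.07], 'dq': [0.001, -0.001, 0.001, 0.001, -0.001, -0.001], 'joint_torque': [0.0, -41.526, -27.666, 0.0, 0.01, 0.0], 'eef_pos': [0.206, -0.589, 0.205], 'ee_rot': [-0.001, 0.815, -0.579, -0.001], 'force': [-0.161, 0.432, 0.373], 'torque': [-0.014, -0.02, 0.038], 'finger_gap': 0.085}
scene 50.352951760566825 258.30166838170254 193.08393631726466 [[-0.67, 0.742, -0.004, 0.432], [0.557, 0.5, -0.663, -0.269], [-0.491, -0.446, -0.748, 1.558], [0.0, 0.0, 0.0, 1.0]]
top 57.38164068757193 256.98608383205783 190.3600424871313 [[0.027, -0.999, -0.018, -0.019], [-0.995, -0.025, -0.1, 0.616], [0.099, 0.02, -0.995, 0.915], [0.0, 0.0, 0.0, 1.0]]
pod [([291.0, 180.0, 345.0, 241.0], 0.78)]
ring [([302.0, 191.0, 340.0, 225.0], 0.98)]
lens [([307.0, 195.0, 335.0, 224.0], 0.65)]
pointer [([284.0, 182.0, 346.0, 237.0], 0.68)]
ring_mark [([297.0, 189.0, 340.0, 229.0], 0.57)]
screwdriver [([108.0, 204.0, 149.0, 243.0], 0.88), ([288.0, 181.0, 344.0, 242.0], 0.49)]
phone [([382.0, 225.0, 413.0, 282.0], 0.96), ([282.0, 124.0, 298.0, 143.0], 0.21)]
bracket [([285.0, 185.0, 344.0, 236.0], 0.6), ([279.0, 124.0, 298.0, 142.0], 0.57)]
```

```bash
python3 - <<'E'
from h import *
b=cv2.imread("pics/top.png");m=robot.camera_model("top")
c=b[110:300,230:430];cv2.imwrite("pics/topc.png",cv2.resize(c,(800,760)[0:2] if 0 else (630,600),interpolation=cv2.INTER_CUBIC))
for n,bx,z in(("ring",(302,191,340,225),.09),("pod",(285,181,345,241),.03),("phone",(382,225,413,282),.0),("br",(280,124,298,142),.02),("sd",(108,204,149,243),.01)):
  print(n,unproj(m,((bx[0]+bx[2])/2,(bx[1]+bx[3])/2),z).round(3))
E
```

```text
ring [ 0.57  -0.166  0.09 ]
pod [ 0.565 -0.159  0.03 ]
phone [ 0.456 -0.388  0.   ]
br [ 0.779 -0.087  0.02 ]
sd [0.518 0.348 0.01 ]
```

View pics/topc.png

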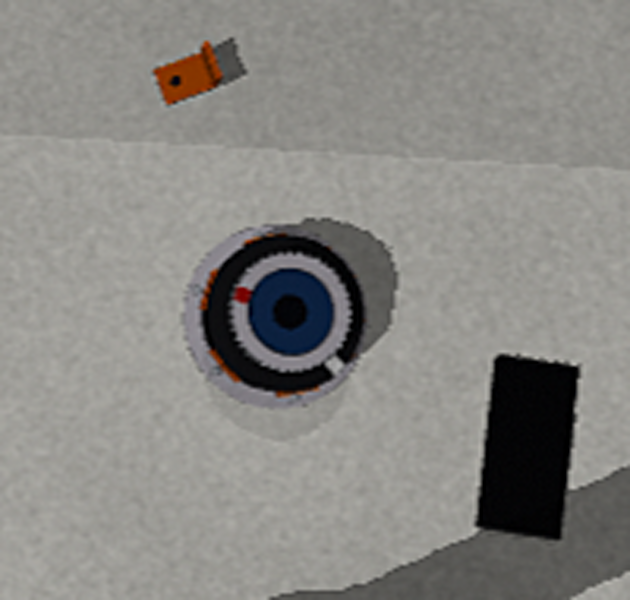

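View pics/scene.png

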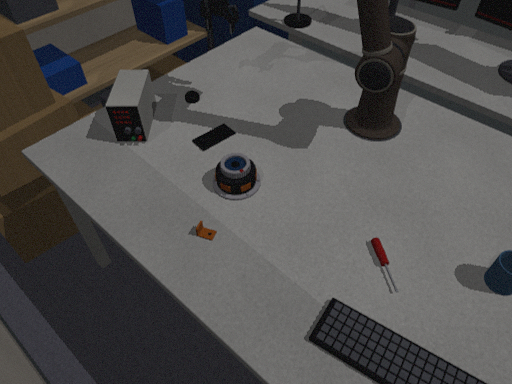

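The top crop shows the ring centre at about (322, 209) in the full picture, the red mark upper left of it and the white pointer lower right. The phone is to the right, the bracket lies beyond the pod, and the screwdriver is well to the left. Next I'll measure these by colour.

```bash
cat >> h.py <<'E'
def cen(mask,box):
    M=np.zeros_like(mask);x0,y0,x1,y1=box;M[y0:y1,x0:x1]=mask[y0:y1,x0:x1];ys,xs=np.nonzero(M)
    return (np.array([xs.mean(),ys.mean()]),len(xs)) if len(xs) else (None,0)
def ringtop(b,C):
    m=robot.camera_model("top");B,G,Rr=[b[...,i].astype(int) for i in range(3)]
    u,v=proj(m,[*C,.09]).round().astype(int);box=(u-22,v-22,u+23,v+23)
    mk,n=cen((Rr>110)&(G<80)&(B<80),box)
    if mk is None: return None,n
    p=unproj(m,mk,.09)[:2]-C
    return p,n
E
python3 - <<'E'
from h import *
b=cv2.imread("pics/top.png");m=robot.camera_model("top");B,G,Rr=[b[...,i].astype(int) for i in range(3)]
box=(290,178,352,245)
l,n=cen((B>60)&(B>Rr*1.8),box);print("lens",l,n,unproj(m,l,.083))
# black hole in lens? use filled lens contour
k=((B>60)&(B>Rr*1.8)).astype(np.uint8)*255;k2=np.zeros_like(k);k2[178:245,290:352]=k[178:245,290:352]
cs=max(cv2.findContours(k2,0,2)[0],key=cv2.contourArea);(c,r)=cv2.minEnclosingCircle(cs);print(c,r,cv2.fitEllipse(cs));C=unproj(m,cv2.fitEllipse(cs)[0],.083);print(C)
e=proj(m,C+[0.0345,0,0])-proj(m,C);print("px radius expected",np.linalg.norm(e))
p,n=ringtop(b,C[:2]);print("mark",p,n,np.linalg.norm(p),np.degrees(np.arctan2(p[1],p[0])))
u0=unproj(m,(336.3,226.2),.063);print("ptr eye",u0-C)
w=(np.minimum(np.minimum(B,G),Rr)>150);w2,n=cen(w,(331,221,343,233));
print("ptr",w2,n);q=unproj(m,w2,.063)[:2]-C[:2];print(q,np.linalg.norm(q),np.degrees(np.arctan2(q[1],q[0])))
print(np.degrees(np.arctan2(p[1],p[0])-np.arctan2(q[1],q[0])))
print(b[221:233,331:343].min(2))
E
```

```text
lens [320.70416667 209.0125    ] 240 [ 0.56762523 -0.16599572  0.083     ]
(321.3809509277344, 208.57142639160156) 12.055341720581055 ((321.0354919433594, 208.573974609375), (21.083364486694336, 22.555248260498047), 151.42550659179688)
[ 0.56875426 -0.16681989  0.083     ]
px radius expected 13.606250799355136
mark [-0.00525905  0.04058573] 26 0.04092503935929235 97.38318043315773
ptr eye [-0.0431847 -0.0427084 -0.02     ]
ptr [338.5        227.27777778] 18
[-0.04578568 -0.04834301] 0.0665835960097666 -133.44374366057215
230.82692409372987
[[135 132 130 129 126  74   0   0   7   9   7  34]
 [132 132 132  97  88  76  10   1   8   8   7  32]
 [133 129 104  76 123 144  85  15   0   4  24  63]
 [128  82 103 150 153 155 150  94  11  27  62  96]
 [ 69  14 108 157 150 158 172 153  87  91 131 106]
 [  0   0  38 117 152 161 165 136 114 121 114 135]
 [  9   6   0  36 117 163 131 100 115 119 107 125]
 [ 13  11   5   0  61 125 132 116 114 127 151 158]
 [ 10   8   3   1  38  95 120 116 102 119 151 160]
 [  5   9  24  46 100 127 117 103 118 138 148 161]
 [ 22  54 108 132 125 118 105 119 138 147 153 157]
 [ 97 135 126 121 118 106 121 141 139 142 148 151]]
```

Emit:
{"fn": "carry_out", "kwargs": {
  "plan": [
    [0,0,0,-0.5,-0.8,-0.5,255],
    [0,0,0,-1,-1.65,-1,255],
    [0,0,0,-1.5,-2.5,-1.3,255],
    [0,0,0,-2,-3.4,-1.3,255],
    [0,0,0,-2.5,-4.3,-1.3,255],
    [0,0,0,-3,-5.2,-1.3,255],
    [0,0,0,-3.5,-6.1,-1.3,255],
    [0,0,0,-4,-7,-1.3,255],
    [0,0,0,-4.4,-7.7,-1.3,255],
    [0,0,0,-4.64,-8.03,-1.3,255]
  ],
  "grip_force": 40
}}

```text
time: 1.75
eef_pos: [0.5706, -0.1661, 0.284]
ee_rot: [-0.0, 0.816, -0.578, 0.0]
force: [-0.6, -0.2, 0.4]
finger_gap: 0.0002
```

Emit:
{"fn": "carry_out", "kwargs": {
  "plan": [
    [0,0,0,0,0,0,255],
    [0,0,0,0,0,0,255]
  ]
}}

```text
time: 2.0
eef_pos: [0.5686, -0.169, 0.2839]
ee_rot: [0.0, 0.815, -0.579, -0.0]
force: [0.0, -0.7, 0.3]
finger_gap: -0.0002
```

```bash
cat >> h.py <<'E'
def wray(uv,z,m):
    f=K(m);d=np.array(uv,float)-[m["cx"],m["cy"]];r=np.hypot(*d);t=r/f
    c=np.array([*(d/r*np.sin(t)),np.cos(t)]);T=np.array(m["camera_from_world"])
    w=T[:3,:3].T@c;o=-T[:3,:3].T@T[:3,3];return o+w*(z-o[2])/w[2]
E
python3 - <<'E'
from h import *
s=robot.sense();print({k:np.round(s[k],3).tolist() for k in("time","joint_pos","eef_pos","ee_rot","force","finger_gap")})
m=robot.camera_model("wrist");w=robot.read_camera("wrist");cv2.imwrite("pics/w1.png",w)
print(m["vertical_fov"],m["cx"],m["cy"],np.round(m["camera_from_world"],3).tolist())
for n in("ring","lens","ring_mark","pointer"): print(n,[(np.round(d["box"],1).tolist(),round(d["conf"],2)) for d in robot.look_for(n,"wrist")[:2]])
E
```

```text
{'time': 2.0, 'joint_pos': [-0.362, 0.186, 1.626, -0.001, 1.33, 0.873], 'eef_pos': [0.569, -0.169, 0.284], 'ee_rot': [0.0, 0.815, -0.579, -0.0], 'force': [0.034, -0.723, 0.277], 'finger_gap': -0.0}
65.70646984690485 255.71243861710562 190.9455491672302 [[0.33, -0.944, 0.001, -0.347], [-0.893, -0.311, 0.326, 0.389], [-0.307, -0.109, -0.945, 0.611], [0.0, 0.0, 0.0, 1.0]]
ring [([219.6, 118.4, 296.8, 194.5], 0.95)]
lens [([227.1, 129.1, 285.6, 181.8], 0.57), ([219.4, 118.1, 297.1, 191.8], 0.25)]
ring_mark [([218.1, 119.3, 293.8, 193.8], 0.75), ([226.7, 129.0, 285.6, 185.8], 0.54)]
pointer [([200.9, 94.0, 305.9, 200.1], 0.94)]
```

View pics/w1.png

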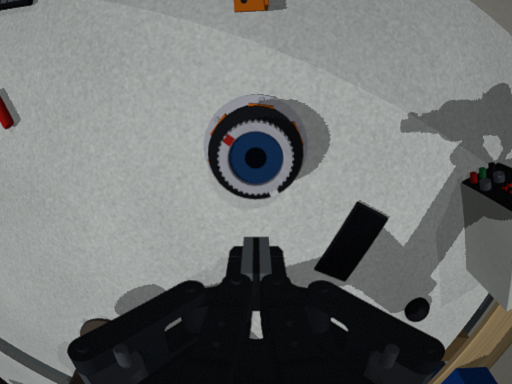

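```bash
python3 - <<'E'
from h import *
w=cv2.imread("pics/w1.png");m=robot.camera_model("wrist");B,G,Rr=[w[...,i].astype(int) for i in range(3)]
a=cv2.resize(w[90:210,190:320],None,fx=3,fy=3,interpolation=2);c=cv2.resize(w[225:345,190:320],None,fx=3,fy=3,interpolation=2);c=np.clip(c.astype(int)*2,0,255).astype(np.uint8)
cv2.imwrite("pics/w1c.png",np.hstack([a,c]))
l=((B>60)&(B>Rr*1.8)).astype(np.uint8)*255;l[:118]=0;l[196:]=0;l[:,:218]=0;l[:,298:]=0
cs=max(cv2.findContours(l,0,2)[0],key=cv2.contourArea);e=cv2.fitEllipse(cs);C=wray(e[0],.083,m);print(e,C)
mk,n=cen((Rr>120)&(G<60)&(B<60),(220,130,240,152));p=wray(mk,.09,m);print("mark",mk,n,p-C,np.linalg.norm((p-C)[:2]),np.degrees(np.arctan2(*(p-C)[1::-1])))
T=np.array(m["camera_from_world"])
f=K(m)
def wp(P):
    c=T[:3,:3]@P+T[:3,3];r=np.hypot(c[0],c[1]);t=np.arctan2(r,c[2]);return np.round([m["cx"]+f*t*c[0]/r,m["cy"]+f*t*c[1]/r],1)
s=robot.sense();Rt=R.from_quat(np.roll(s["ee_rot"],-1)).as_matrix()
for q in([0,0,0],[.0095,0,0],[.0145,0,0],[0,.011,0],[0,-.011,0],[.0145,-.011,-.02],[.0145,.011,-.02]): print(q,wp(s["eef_pos"]+Rt@np.array(q)))
E
```

```text
((256.50750732421875, 156.99246215820312), (49.47846984863281, 50.8217887878418), 145.02366638183594) [ 0.57349928 -0.1689595   0.083     ]
mark [228.5        140.83333333] 6 [0.00955592 0.0398259  0.007     ] 0.0409562946366366 76.50739751050536
[0, 0, 0] [255.9 233.6]
[0.0095, 0, 0] [270.9 233.6]
[0.0145, 0, 0] [278.8 233.6]
[0, 0.011, 0] [255.9 248.7]
[0, -0.011, 0] [255.9 217.8]
[0.0145, -0.011, -0.02] [282.  232.4]
[0.0145, 0.011, -0.02] [280.5 265.4]
```

View pics/w1c.png

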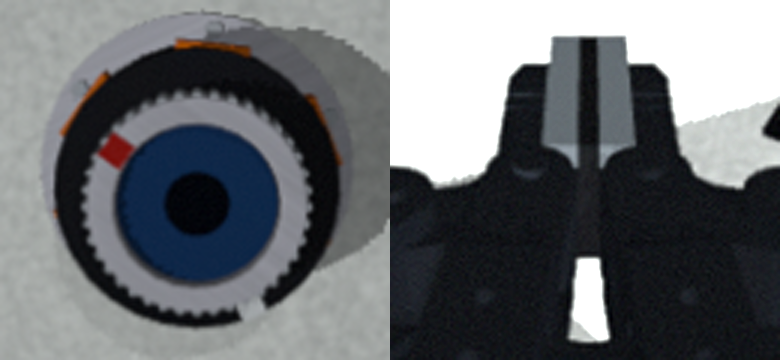

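The wrist picture shows the ring centred at about (256, 157), the mark at (229, 141) and the pointer at (275, 190). The shut fingertips are at about (256, 237). I'll turn the tool so that a corner of the shut fingers faces the ring, and go down beside the rim.

Emit:
{"fn": "carry_out", "kwargs": {
  "plan": [
    [0,0,1.1,-0.1,-0.1,0,255],
    [0,0,2.2,-0.3,-0.3,0,255],
    [0,0,3.3,-0.5,-0.5,0,255],
    [0,0,4.4,-0.7,-0.7,0.2,255],
    [0,0,5.5,-0.85,-0.85,0.6,255],
    [0,0,6.6,-0.98,-0.95,1.0,255],
    [0,0,7.7,-0.98,-0.95,1.4,255],
    [0,0,8.8,-0.98,-0.95,1.8,255],
    [0,0,9.9,-0.98,-0.95,2.0,255],
    [0,0,11,-0.98,-0.95,2.0,255]
  ]
}}

```text
time: 3.5
eef_pos: [0.6021, -0.0946, 0.1622]
ee_rot: [-0.002, -0.181, 0.983, 0.001]
force: [-0.6, 0.1, 0.6]
finger_gap: -0.0001
```

Emit:
{"fn": "carry_out", "kwargs": {
  "plan": [
    [0,0,0,0,0,0,255],
    [0,0,0,0,0,0,255]
  ]
}}

```text
time: 3.75
eef_pos: [0.6037, -0.0947, 0.1644]
ee_rot: [0.0, -0.185, 0.983, -0.0]
force: [0.2, -0.8, 0.1]
finger_gap: -0.0
```

```bash
cat >> h.py <<'E'
C0=np.array([.571,-.168])
def st():
    s=robot.sense();M=R.from_quat(np.roll(s["ee_rot"],-1)).as_matrix();p=s["eef_pos"];v=p[:2]-C0
    psi=np.degrees(np.arctan2(M[1,0],M[0,0]));phi=np.degrees(np.arctan2(v[1],v[0]));u=v/np.linalg.norm(v)
    F=np.array(s["force"]);print("t %.2f psi %.1f phi %.1f rad %.1fmm z %.1f q6 %.2f Frad %.1f Ftan %.1f Fz %.1f"%(s["time"],psi,phi,1e3*np.linalg.norm(v),1e3*p[2],s["joint_pos"][5],F[:2]@u,F[:2]@[-u[1],u[0]],F[2]), "c in tool mm",(1e3*(M.T@np.array([*-v,0]))[:2]).round(1))
    return s
E
python3 -c "
from h import *
st()"
```

```text
t 3.75 psi -158.7 phi 66.0 rad 80.3mm z 164.4 q6 2.54 Frad -0.6 Ftan -0.5 Fz 0.1 c in tool mm [ 57.2 -56.4]
```

Emit:
{"fn": "carry_out", "kwargs": {
  "plan": [
    [0,0,0,0,0,0.6,255],
    [0,0,0,0,0,1.2,255],
    [0,0,0,0,0,1.54,255],
    [0,0,0,0.07,-0.07,1.54,255],
    [0,0,0,0.12,-0.12,1.54,255],
    [0,0,0,0.12,-0.12,1.54,255]
  ]
}}

```text
time: 4.5
eef_pos: [0.6008, -0.1044, 0.0734]
ee_rot: [0.001, -0.184, 0.983, -0.001]
force: [0.2, 1.3, 0.7]
finger_gap: -0.0004
```

Emit:
{"fn": "carry_out", "kwargs": {
  "plan": [
    [0,0,0,0.025,-0.025,0,255],
    [0,0,0,0.025,-0.025,0,255]
  ]
}}

```text
time: 4.75
eef_pos: [0.5989, -0.1056, 0.0722]
ee_rot: [0.001, -0.184, 0.983, -0.0]
force: [-0.1, 0.1, 0.1]
finger_gap: -0.0
```

Emit:
{"fn": "carry_out", "kwargs": {
  "plan": [
    [0,0,0,0.025,-0.025,0,255],
    [0,0,0,0.025,-0.025,0,255]
  ]
}}

```text
time: 5.0
eef_pos: [0.5976, -0.1075, 0.0715]
ee_rot: [-0.0, -0.184, 0.983, 0.0]
force: [0.0, 0.1, -0.2]
finger_gap: 0.0004
```

Emit:
{"fn": "carry_out", "kwargs": {
  "plan": [
    [0,0,0,0.025,-0.025,0,255],
    [0,0,0,0.025,-0.025,0,255]
  ]
}}

```text
time: 5.25
eef_pos: [0.5967, -0.1094, 0.0715]
ee_rot: [-0.0, -0.184, 0.983, 0.0]
force: [-0.3, 0.0, -0.1]
finger_gap: 0.0003
```

```bash
python3 -c "
from h import *
st()"
```

```text
t 5.25 psi -158.8 phi 66.3 rad 64.0mm z 71.5 q6 2.52 Frad -0.1 Ftan 0.3 Fz -0.1 c in tool mm [ 45.2 -45.3]
```

No contact yet at a radius of 64 mm, which fits the expected 62 mm, so I'll keep approaching in 1.5 mm steps.

Emit:
{"fn": "carry_out", "kwargs": {
  "plan": [
    [0,0,0,0.018,-0.018,0,255],
    [0,0,0,0.018,-0.018,0,255]
  ]
}}

```text
time: 5.5
eef_pos: [0.5962, -0.1108, 0.0716]
ee_rot: [-0.0, -0.184, 0.983, -0.0]
force: [-0.3, 0.3, -0.4]
finger_gap: -0.0002
```

Emit:
{"fn": "carry_out", "kwargs": {
  "plan": [
    [0,0,0,0.018,-0.018,0,255],
    [0,0,0,0.018,-0.018,0,255]
  ]
}}

```text
time: 5.75
eef_pos: [0.5956, -0.1122, 0.0716]
ee_rot: [0.0, -0.184, 0.983, 0.0]
force: [-0.4, -0.3, -0.2]
finger_gap: -0.0002
```

Emit:
{"fn": "carry_out", "kwargs": {
  "plan": [
    [0,0,0,0.018,-0.018,0,255],
    [0,0,0,0.018,-0.018,0,255]
  ]
}}

```text
time: 6.0
eef_pos: [0.595, -0.1137, 0.0716]
ee_rot: [-0.0, -0.184, 0.983, -0.0]
force: [0.0, -0.4, 1.2]
finger_gap: -0.0001
```

```bash
python3 -c "
from h import *
st()"
```

```text
t 6.00 psi -158.8 phi 66.2 rad 59.4mm z 71.6 q6 2.51 Frad -0.3 Ftan -0.2 Fz 1.2 c in tool mm [ 42. -42.]
```

Emit:
{"fn": "carry_out", "kwargs": {
  "plan": [
    [0,0,0,0.018,-0.018,0,255],
    [0,0,0,0.018,-0.018,0,255]
  ]
}}

```text
time: 6.25
eef_pos: [0.5943, -0.115, 0.0716]
ee_rot: [-0.0, -0.184, 0.983, 0.0]
force: [0.9, 0.5, 0.2]
finger_gap: 0.0002
```

Emit:
{"fn": "carry_out", "kwargs": {
  "plan": [
    [0,0,0,0.018,-0.018,0,255],
    [0,0,0,0.018,-0.018,0,255]
  ]
}}

```text
time: 6.5
eef_pos: [0.5937, -0.1164, 0.0716]
ee_rot: [-0.0, -0.184, 0.983, -0.0]
force: [-0.4, -0.3, 0.1]
finger_gap: -0.0002
```

```bash
python3 - <<'E'
from h import *
s=st()
w=robot.read_camera("wrist");cv2.imwrite("pics/w2.png",cv2.resize(w[90:340,120:400],None,fx=2.4,fy=2.4,interpolation=2))
E
```

```text
t 6.50 psi -158.8 phi 66.2 rad 56.4mm z 71.6 q6 2.51 Frad -0.5 Ftan 0.2 Fz 0.1 c in tool mm [ 39.9 -39.8]
```

View pics/w2.png

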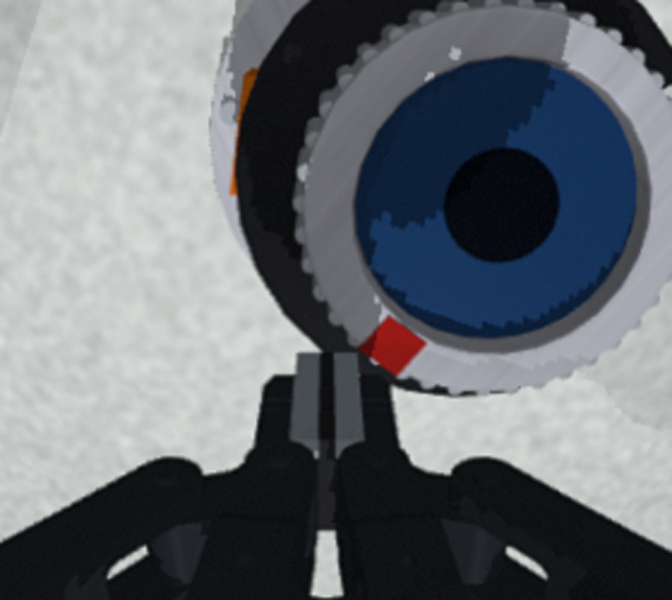

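The tip's right corner, at (358, 352) in the crop, is now just outside the knurl next to the red mark. I'll keep approaching.

Emit:
{"fn": "carry_out", "kwargs": {
  "plan": [
    [0,0,0,0.015,-0.015,0,255],
    [0,0,0,0.015,-0.015,0,255]
  ]
}}

```text
time: 6.8
eef_pos: [0.5932, -0.1176, 0.0716]
ee_rot: [0.0, -0.184, 0.983, 0.0]
force: [-0.3, -0.7, -0.5]
finger_gap: -0.0001
```

Emit:
{"fn": "carry_out", "kwargs": {
  "plan": [
    [0,0,0,0.015,-0.015,0,255],
    [0,0,0,0.015,-0.015,0,255]
  ]
}}

```text
time: 7.05
eef_pos: [0.5927, -0.1187, 0.0716]
ee_rot: [-0.0, -0.184, 0.983, 0.0]
force: [0.4, 0.6, -0.5]
finger_gap: -0.0002
```

```bash
python3 -c "
from h import *
st()"
```

```text
t 7.05 psi -158.8 phi 66.2 rad 53.8mm z 71.6 q6 2.50 Frad 0.7 Ftan -0.2 Fz -0.5 c in tool mm [ 38.1 -38.1]
```

Emit:
{"fn": "carry_out", "kwargs": {
  "plan": [
    [0,0,0,0.015,-0.015,0,255],
    [0,0,0,0.015,-0.015,0,255]
  ]
}}

```text
time: 7.3
eef_pos: [0.5922, -0.1199, 0.0716]
ee_rot: [-0.0, -0.184, 0.983, 0.0]
force: [-0.2, -0.2, 0.0]
finger_gap: -0.0
```

Emit:
{"fn": "carry_out", "kwargs": {
  "plan": [
    [0,0,0,0.015,-0.015,0,255],
    [0,0,0,0.015,-0.015,0,255]
  ]
}}

```text
time: 7.55
eef_pos: [0.5917, -0.1211, 0.0716]
ee_rot: [0.0, -0.184, 0.983, -0.0]
force: [-0.4, 0.6, -0.8]
finger_gap: 0.0
```

```bash
python3 - <<'E'
from h import *
s=st()
w=robot.read_camera("wrist");cv2.imwrite("pics/w3.png",cv2.resize(w[190:260,215:305],None,fx=7,fy=7,interpolation=2))
E
```

```text
t 7.55 psi -158.8 phi 66.2 rad 51.3mm z 71.6 q6 2.50 Frad 0.4 Ftan 0.6 Fz -0.8 c in tool mm [ 36.3 -36.3]
```

View pics/w3.png

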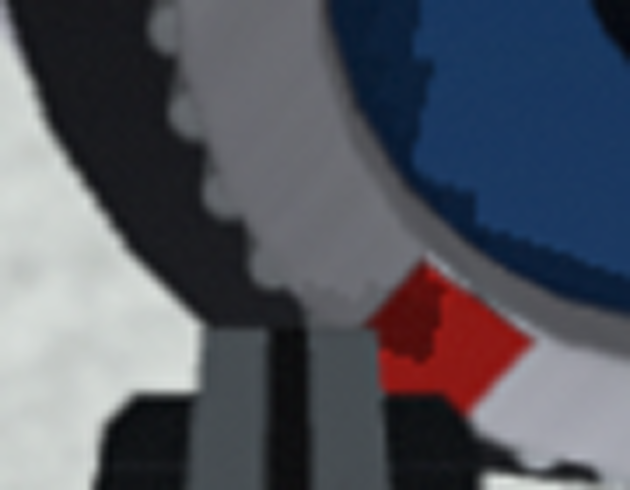

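Viewed over the ring, the fingertip covers the ring's edge at crop (200–380, 330), so it seems to be above the rim, with the real tip higher than the TCP. I'll check that numerically.

```bash
python3 - <<'E'
from h import *
s=robot.sense();m=robot.camera_model("wrist");T=np.array(m["camera_from_world"]);f=K(m)
Rt=R.from_quat(np.roll(s["ee_rot"],-1)).as_matrix()
o=-T[:3,:3].T@T[:3,3];print("cam in tool",(Rt.T@(o-s["eef_pos"])).round(4),"axis",(Rt.T@T[2,:3]).round(3))
def wp(P):
    c=T[:3,:3]@P+T[:3,3];r=np.hypot(c[0],c[1]);t=np.arctan2(r,c[2]);return np.round([m["cx"]+f*t*c[0]/r,m["cy"]+f*t*c[1]/r],1)
for y in(-.011,-.005,0,.011):
  for z in(0,-.01,-.02,-.03): print(y,z,wp(s["eef_pos"]+Rt@np.array([.008,y,z])))
w=robot.read_camera("scene");u=proj(robot.camera_model("scene"),s["eef_pos"]);print("tcp in scene",u)
x,y=u.astype(int);cv2.imwrite("pics/s2.png",cv2.resize(w[y-45:y+35,x-50:x+50],None,fx=7,fy=7,interpolation=2))
E
```

```text
cam in tool [-0.0019 -0.084  -0.1674] axis [-0.001  0.325  0.946]
-0.011 0 [272.1 214.6]
-0.011 -0.01 [272.9 221.4]
-0.011 -0.02 [273.9 229. ]
-0.011 -0.03 [274.9 237.5]
-0.005 0 [271.9 223.4]
-0.005 -0.01 [272.7 230.6]
-0.005 -0.02 [273.6 238.6]
-0.005 -0.03 [274.6 247.4]
0 0 [271.7 230.6]
0 -0.01 [272.5 238. ]
0 -0.02 [273.4 246.3]
0 -0.03 [274.3 255.4]
0.011 0 [271.3 245.8]
0.011 -0.01 [272.1 253.7]
0.011 -0.02 [272.9 262.5]
0.011 -0.03 [273.7 272.1]
tcp in scene [240.80739867 177.94991685]
```

View pics/s2.png

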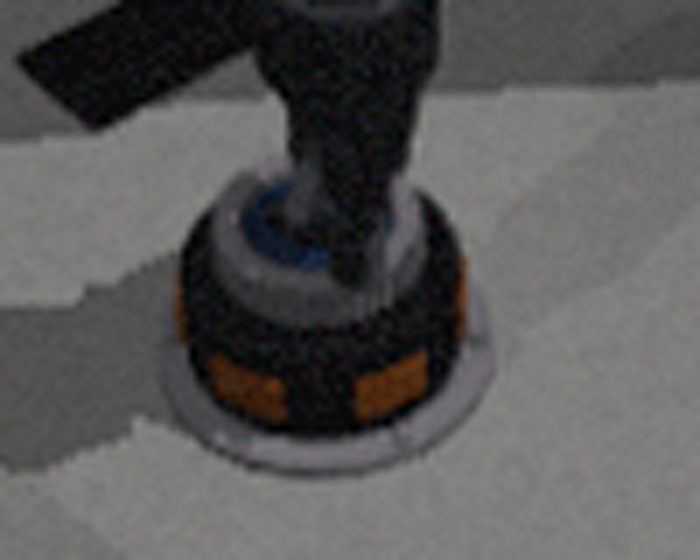

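The scene crop agrees: the tip at (370, 300) is above the ring's front edge, not beside the rim. So the real tip is roughly 25–30 mm behind the nominal TCP. I'll back out radially, then descend in steps and feel for the shoulder to get the true tip height.

Emit:
{"fn": "carry_out", "kwargs": {
  "plan": [
    [0,0,0,-0.07,0.07,0,255],
    [0,0,0,-0.14,0.14,0,255],
    [0,0,0,-0.14,0.14,0.08,255],
    [0,0,0,-0.14,0.14,0.13,255],
    [0,0,0,-0.14,0.14,0.13,255]
  ]
}}

```text
time: 8.28
eef_pos: [0.596, -0.1101, 0.0631]
ee_rot: [-0.001, -0.184, 0.983, 0.0]
force: [0.5, -0.8, -0.4]
finger_gap: 0.0003
```

Emit:
{"fn": "carry_out", "kwargs": {
  "plan": [
    [0,0,0,0,0,0.03,255],
    [0,0,0,0,0,0.05,255],
    [0,0,0,0,0,0.05,255]
  ]
}}

```text
time: 8.65
eef_pos: [0.5964, -0.1101, 0.0607]
ee_rot: [-0.0, -0.184, 0.983, 0.0]
force: [0.2, 0.5, 0.3]
finger_gap: -0.0002
```

Emit:
{"fn": "carry_out", "kwargs": {
  "plan": [
    [0,0,0,0,0,0.03,255],
    [0,0,0,0,0,0.05,255],
    [0,0,0,0,0,0.05,255]
  ]
}}

```text
time: 9.02
eef_pos: [0.5964, -0.1101, 0.0576]
ee_rot: [-0.0, -0.184, 0.983, 0.0]
force: [0.0, -0.5, 0.4]
finger_gap: -0.0002
```

```bash
python3 -c "
from h import *
st()"
```

```text
t 9.03 psi -158.8 phi 66.4 rad 63.2mm z 57.6 q6 2.52 Frad -0.4 Ftan -0.2 Fz 0.4 c in tool mm [ 44.6 -44.8]
```

Emit:
{"fn": "carry_out", "kwargs": {
  "plan": [
    [0,0,0,0,0,0.06,255],
    [0,0,0,0,0,0.12,255],
    [0,0,0,0,0,0.12,255]
  ]
}}

```text
time: 9.4
eef_pos: [0.596, -0.11, 0.05]
ee_rot: [-0.001, -0.184, 0.983, 0.0]
force: [-0.7, -0.9, -0.1]
finger_gap: -0.0001
```

Emit:
{"fn": "carry_out", "kwargs": {
  "plan": [
    [0,0,0,0,0,0.06,255],
    [0,0,0,0,0,0.12,255],
    [0,0,0,0,0,0.12,255]
  ]
}}

```text
time: 9.78
eef_pos: [0.5961, -0.11, 0.0428]
ee_rot: [-0.0, -0.184, 0.983, 0.0]
force: [0.5, 0.3, 0.1]
finger_gap: 0.0005
```

Emit:
{"fn": "carry_out", "kwargs": {
  "plan": [
    [0,0,0,0.025,-0.025,0,255],
    [0,0,0,0.025,-0.025,0,255]
  ]
}}

```text
time: 10.02
eef_pos: [0.5959, -0.1122, 0.0436]
ee_rot: [0.0, -0.184, 0.983, -0.0]
force: [0.2, 0.5, -0.7]
finger_gap: -0.0003
```

```bash
python3 -c "
from h import *
st()"
```

```text
t 10.03 psi -158.8 phi 66.0 rad 61.1mm z 43.6 q6 2.51 Frad 0.5 Ftan 0.0 Fz -0.7 c in tool mm [ 43.4 -43. ]
```

Emit:
{"fn": "carry_out", "kwargs": {
  "plan": [
    [0,0,0,0.018,-0.018,0,255],
    [0,0,0,0.018,-0.018,0,255]
  ]
}}

```text
time: 10.28
eef_pos: [0.5959, -0.1129, 0.0437]
ee_rot: [0.001, -0.184, 0.983, 0.0]
force: [2.5, 3.4, -0.6]
finger_gap: 0.0002
```

Emit:
{"fn": "carry_out", "kwargs": {
  "plan": [
    [0,0,0,0.018,-0.018,0,255],
    [0,0,0,0.018,-0.018,0,255]
  ]
}}

```text
time: 10.52
eef_pos: [0.5955, -0.1135, 0.0438]
ee_rot: [0.001, -0.184, 0.983, 0.001]
force: [3.2, 5.7, -0.6]
finger_gap: 0.0001
```

```bash
python3 -c "
from h import *
st()"
```

```text
t 10.53 psi -158.8 phi 65.8 rad 59.8mm z 43.8 q6 2.51 Frad 6.5 Ftan -0.6 Fz -0.6 c in tool mm [ 42.5 -42. ]
```

Contact: about 6.5 N radial, with a stiffness of about 3 N/mm. I'll do the first 60° sweep with the tool turning along with it.

Emit:
{"fn": "carry_out", "kwargs": {
  "plan": [
    [0,0,-0.75,0.076,0.068,0,255],
    [0,0,-1.5,0.158,0.128,0,255],
    [0,0,-2.25,0.246,0.179,0,255],
    [0,0,-3,0.339,0.22,0,255],
    [0,0,-3.75,0.436,0.251,0,255],
    [0,0,-4.5,0.535,0.273,0,255],
    [0,0,-5.25,0.636,0.283,0,255],
    [0,0,-6,0.738,0.283,0,255],
    [0,0,-6.75,0.839,0.273,0,255],
    [0,0,-7.5,0.938,0.251,0,255]
  ]
}}

```text
time: 11.78
eef_pos: [0.5341, -0.1198, 0.0434]
ee_rot: [-0.001, -0.652, 0.758, 0.003]
force: [-2.6, 5.7, 3.7]
finger_gap: -0.0002
```

```bash
cat >> h.py <<'E'
def wring(save=None):
    s=st();m=robot.camera_model("wrist");w=robot.read_camera("wrist")
    if save: cv2.imwrite(save,w)
    B,G,Rr=[w[...,i].astype(int) for i in range(3)]
    l=((B>50)&(B>Rr*1.8)).astype(np.uint8)*255;l[300:]=0
    cs=max(cv2.findContours(l,0,2)[0],key=cv2.contourArea);hull=cv2.convexHull(cs);e=cv2.fitEllipse(hull)
    P=np.array([wray(q[0],.083,m) for q in hull])[:,:2]
    A=np.c_[2*P,np.ones(len(P))];x=np.linalg.lstsq(A,(P**2).sum(1),rcond=None)[0];C=x[:2];r=np.sqrt(x[2]+C@C)
    mk=((Rr>90)&(Rr>2.5*G)&(Rr>2.5*B));ys,xs=np.nonzero(mk);q=np.array([wray((a,b),.09,m)[:2] for a,b in zip(xs,ys)])-C
    d=np.hypot(*q.T);q=q[(d>.033)&(d<.049)];mm=q.mean(0);print("C",C.round(4),"lens r %.4f"%r,"mark n",len(q),"r %.4f ang %.1f"%(np.hypot(*mm),np.degrees(np.arctan2(mm[1],mm[0]))))
E
python3 -c "
from h import *
wring('pics/w4.png')"
```

```text
t 11.78 psi -98.6 phi 127.4 rad 60.7mm z 43.4 q6 1.42 Frad 6.1 Ftan -1.4 Fz 3.7 c in tool mm [ 42.2 -43.6]
C [ 0.5719 -0.1671] lens r 0.0340 mark n 441 r 0.0409 ang 136.3
```

The mark moved 60° with the finger (76.5° to 136.3°), so there was no slip. I'll continue.

Emit:
{"fn": "carry_out", "kwargs": {
  "plan": [
    [0,0,-0.75,0.076,0.068,0,255],
    [0,0,-1.5,0.158,0.128,0,255],
    [0,0,-2.25,0.246,0.179,0,255],
    [0,0,-3,0.339,0.22,0,255],
    [0,0,-3.75,0.436,0.251,0,255],
    [0,0,-4.5,0.535,0.273,0,255],
    [0,0,-5.25,0.636,0.283,0,255],
    [0,0,-6,0.738,0.283,0,255],
    [0,0,-6.75,0.839,0.273,0,255],
    [0,0,-7.5,0.938,0.251,0,255]
  ]
}}

```text
time: 13.08
eef_pos: [0.5103, -0.1747, 0.0431]
ee_rot: [0.001, 0.944, -0.33, -0.003]
force: [-3.9, -0.1, 3.4]
finger_gap: 0.0001
```

```bash
python3 -c "
from h import *
wring('pics/w5.png')
m=robot.camera_model('top')
"
```

```text
t 13.07 psi -38.6 phi -173.7 rad 61.1mm z 43.1 q6 0.27 Frad 3.9 Ftan -0.3 Fz 3.4 c in tool mm [ 43.3 -43.1]
C [ 0.5719 -0.167 ] lens r 0.0340 mark n 446 r 0.0409 ang -163.7
```

Emit:
{"fn": "carry_out", "kwargs": {
  "plan": [
    [0,0,0,0.015,-0.015,0,255]
  ]
}}

```text
time: 13.25
eef_pos: [0.5106, -0.1754, 0.043]
ee_rot: [0.002, 0.943, -0.332, -0.004]
force: [-9.5, -3.4, 6.5]
finger_gap: 0.0001
```

Emit:
{"fn": "carry_out", "kwargs": {
  "plan": [
    [0,0,-0.75,0.076,0.068,0,255],
    [0,0,-1.5,0.158,0.128,0,255],
    [0,0,-2.25,0.246,0.179,0,255],
    [0,0,-3,0.339,0.22,0,255],
    [0,0,-3.75,0.436,0.251,0,255],
    [0,0,-4.5,0.535,0.273,0,255],
    [0,0,-5.25,0.636,0.283,0,255],
    [0,0,-6,0.738,0.283,0,255],
    [0,0,-6.75,0.839,0.273,0,255],
    [0,0,-7.5,0.938,0.251,0,255]
  ]
}}

```text
time: 14.5
eef_pos: [0.5476, -0.2233, 0.0431]
ee_rot: [0.001, 0.983, 0.185, -0.001]
force: [-2.2, -2.9, 0.2]
finger_gap: -0.0
```

```bash
python3 -c "
from h import *
wring('pics/w6.png')
"
```

```text
t 14.50 psi 21.4 phi -113.0 rad 60.1mm z 43.1 q6 -0.83 Frad 3.6 Ftan -0.9 Fz 0.2 c in tool mm [ 42. -43.]
C [ 0.5718 -0.167 ] lens r 0.0340 mark n 459 r 0.0411 ang -101.7
```

Emit:
{"fn": "carry_out", "kwargs": {
  "plan": [
    [0,0,-0.75,0.076,0.068,0,255],
    [0,0,-1.5,0.158,0.128,0,255],
    [0,0,-2.25,0.246,0.179,0,255],
    [0,0,-3,0.339,0.22,0,255],
    [0,0,-3.75,0.436,0.251,0,255],
    [0,0,-4.5,0.535,0.273,0,255],
    [0,0,-5.25,0.636,0.283,0,255],
    [0,0,-6,0.738,0.283,0,255],
    [0,0,-6.75,0.839,0.273,0,255],
    [0,0,-7.5,0.938,0.251,0,255]
  ]
}}

```text
time: 15.8
eef_pos: [0.6066, -0.2155, 0.0432]
ee_rot: [0.0, 0.759, 0.651, -0.001]
force: [-0.5, -2.2, -0.5]
finger_gap: -0.0
```

```bash
python3 -c "
from h import *
wring('pics/w7.png')
"
```

```text
t 15.80 psi 81.3 phi -53.2 rad 59.3mm z 43.2 q6 -1.83 Frad 1.4 Ftan -1.7 Fz -0.5 c in tool mm [ 41.5 -42.4]
C [ 0.5717 -0.1671] lens r 0.0340 mark n 462 r 0.0411 ang -42.3
```

Emit:
{"fn": "carry_out", "kwargs": {
  "plan": [
    [0,0,0,0.01,-0.01,0,255]
  ]
}}

```text
time: 15.98
eef_pos: [0.6069, -0.2149, 0.0434]
ee_rot: [0.001, 0.76, 0.65, 0.0]
force: [1.1, -2.7, -1.3]
finger_gap: 0.0003
```

Emit:
{"fn": "carry_out", "kwargs": {
  "plan": [
    [0,0,-0.75,0.076,0.068,0,255],
    [0,0,-1.5,0.158,0.128,0,255],
    [0,0,-2.25,0.246,0.179,0,255],
    [0,0,-3,0.339,0.22,0,255],
    [0,0,-3.75,0.436,0.251,0,255],
    [0,0,-4.5,0.535,0.273,0,255],
    [0,0,-5.25,0.636,0.283,0,255],
    [0,0,-6,0.738,0.283,0,255]
  ]
}}

```text
time: 16.98
eef_pos: [0.6299, -0.1735, 0.0435]
ee_rot: [0.001, 0.429, 0.904, -0.0]
force: [1.3, -1.4, 0.8]
finger_gap: 0.0002
```

```bash
python3 - <<'E'
from h import *
wring('pics/w8.png')
m=robot.camera_model('wrist');w=cv2.imread('pics/w8.png')
C=np.array([.5718,-.167]);T=np.array(m["camera_from_world"]);f=K(m)
# brightness along shoulder circle r=57.5 z=.063 : pointer = bright
out=[]
for a in range(-180,180,3):
    v=[]
    for r in(.054,.0575,.061):
        P=np.array([C[0]+r*np.cos(np.radians(a)),C[1]+r*np.sin(np.radians(a)),.063]);c=T[:3,:3]@P+T[:3,3];h=np.hypot(c[0],c[1]);t=np.arctan2(h,c[2])
        u=int(round(m["cx"]+f*t*c[0]/h));q=int(round(m["cy"]+f*t*c[1]/h))
        v.append(w[q,u].min() if 0<=q<384 and 0<=u<512 else -1)
    if min(v)>90: out.append((a,[int(x) for x in v]))
print(out)
E
```

```text
t 16.98 psi 129.3 phi -5.4 rad 59.1mm z 43.5 q6 -2.59 Frad 1.4 Ftan -1.2 Fz 0.8 c in tool mm [ 41.5 -42.1]
C [ 0.5718 -0.1672] lens r 0.0339 mark n 459 r 0.0410 ang 4.5
[(-141, [211, 160, 129]), (-138, [211, 212, 211]), (-135, [212, 211, 211]), (-132, [212, 212, 211]), (30, [180, 189, 188]), (33, [179, 192, 189]), (36, [186, 183, 194]), (39, [179, 180, 193]), (42, [183, 180, 189]), (45, [183, 178, 189]), (48, [181, 182, 192]), (51, [180, 178, 189]), (54, [162, 182, 187]), (57, [149, 188, 192]), (60, [109, 183, 191]), (63, [121, 193, 192]), (66, [101, 189, 193]), (69, [100, 191, 192]), (72, [98, 188, 191]), (75, [98, 182, 192]), (78, [98, 178, 194]), (81, [96, 176, 193]), (84, [97, 175, 192]), (87, [96, 175, 178]), (90, [95, 176, 176]), (93, [95, 176, 177]), (96, [94, 176, 177]), (99, [92, 176, 177]), (102, [91, 177, 179]), (105, [93, 179, 179]), (111, [100, 179, 183]), (114, [127, 178, 182]), (117, [157, 178, 183]), (120, [162, 180, 181]), (123, [177, 181, 181]), (126, [175, 182, 183]), (129, [181, 182, 185]), (132, [181, 180, 192]), (135, [181, 186, 186]), (138, [183, 185, 189]), (141, [181, 186, 183]), (144, [187, 185, 184]), (147, [181, 190, 173])]
```

The pointer is at about −136° and the mark at 4.5°, having passed the pointer once, so about 219° remains. I'll retract, lift, and wind the last joint back 240°.

Emit:
{"fn": "carry_out", "kwargs": {
  "plan": [
    [0,0,0,-0.1,0.1,0,255],
    [0,0,0,-0.21,0.21,0,255],
    [0,0,0,-0.21,0.21,-0.4,255],
    [0,0,0,-0.21,0.21,-0.92,255],
    [0,0,0,-0.21,0.21,-0.92,255]
  ]
}}

```text
time: 17.65
eef_pos: [0.6509, -0.1761, 0.1021]
ee_rot: [0.004, 0.429, 0.903, 0.0]
force: [0.9, 0.8, 0.6]
finger_gap: 0.0
```

Emit:
{"fn": "carry_out", "kwargs": {
  "plan": [
    [0,0,1,0,0,0,255],
    [0,0,2,0,0,0,255],
    [0,0,3,0,0,0,255],
    [0,0,4,0,0,0,255],
    [0,0,5,0,0,0,255],
    [0,0,6,0,0,0,255],
    [0,0,7,0,0,0,255],
    [0,0,8,0,0,0,255],
    [0,0,9,0,0,0,255],
    [0,0,10,0,0,0,255]
  ]
}}

```text
time: 18.9
eef_pos: [0.6469, -0.1748, 0.097]
ee_rot: [-0.001, 0.91, 0.414, -0.001]
force: [1.4, 0.9, 0.5]
finger_gap: 0.0002
```

Emit:
{"fn": "carry_out", "kwargs": {
  "plan": [
    [0,0,1,0,0,0,255],
    [0,0,2,0,0,0,255],
    [0,0,3,0,0,0,255],
    [0,0,4,0,0,0,255],
    [0,0,5,0,0,0,255],
    [0,0,6,0,0,0,255],
    [0,0,7,0,0,0,255],
    [0,0,8,0,0,0,255],
    [0,0,9,0,0,0,255],
    [0,0,10,0,0,0,255]
  ]
}}

```text
time: 20.15
eef_pos: [0.6469, -0.1748, 0.097]
ee_rot: [-0.0, 0.963, -0.268, -0.001]
force: [-1.0, 0.4, 0.4]
finger_gap: -0.0001
```

Emit:
{"fn": "carry_out", "kwargs": {
  "plan": [
    [0,0,1,0,0,0,255],
    [0,0,2,0,0,0,255],
    [0,0,3,0,0,0,255],
    [0,0,4,0,0,0,255],
    [0,0,5,0,0,0,255],
    [0,0,6,0,0,0,255],
    [0,0,7,0,0,0,255],
    [0,0,8,0,0,0,255],
    [0,0,9,0,0,0,255],
    [0,0,10,0,0,0,255]
  ]
}}

```text
time: 21.4
eef_pos: [0.6468, -0.1748, 0.097]
ee_rot: [-0.001, -0.566, 0.825, 0.001]
force: [-0.9, -0.5, 0.6]
finger_gap: 0.0001
```

```bash
sed -i 's/^C0=.*/C0=np.array([.572,-.167])/' h.py; python3 - <<'E'
from h import *
s=st();M=R.from_quat(np.roll(s["ee_rot"],-1)).as_matrix()
psi=np.arctan2(M[1,0],M[0,0]);phi=psi+np.radians(225);t=np.array([*(C0+.075*np.array([np.cos(phi),np.sin(phi)])),s["eef_pos"][2]])
print("move units",(M.T@(t-s["eef_pos"])/.06).round(3),np.degrees(phi)%360)
E
```

```text
t 21.40 psi -111.1 phi -5.9 rad 75.2mm z 97.0 q6 1.61 Frad -0.8 Ftan -0.6 Fz 0.6 c in tool mm [19.7 72.6]
move units [-0.556  2.094  0.005] 113.90496698036176
```

Emit:
{"fn": "carry_out", "kwargs": {
  "plan": [
    [0,0,0,-0.2,0.7,0,255],
    [0,0,0,-0.4,1.4,0,255],
    [0,0,0,-0.556,2.094,0,255],
    [0,0,0,-0.556,2.094,0.3,255],
    [0,0,0,-0.556,2.094,0.6,255],
    [0,0,0,-0.556,2.094,0.89,255],
    [0,0,0,-0.556,2.094,0.89,255]
  ]
}}

```text
time: 22.28
eef_pos: [0.5405, -0.0993, 0.0426]
ee_rot: [-0.001, -0.568, 0.823, 0.002]
force: [0.2, -0.6, 0.4]
finger_gap: -0.0002
```

Emit:
{"fn": "carry_out", "kwargs": {
  "plan": [
    [0,0,0,0.06,-0.06,0,255],
    [0,0,0,0.12,-0.12,0,255],
    [0,0,0,0.16,-0.16,0,255],
    [0,0,0,0.16,-0.16,0,255]
  ]
}}

```text
time: 22.78
eef_pos: [0.5471, -0.1117, 0.0454]
ee_rot: [-0.0, -0.568, 0.823, 0.0]
force: [-1.2, 1.1, 2.2]
finger_gap: 0.0
```

```bash
python3 -c "
from h import *
wring('pics/w9.png')
"
```

```text
t 22.77 psi -110.8 phi 114.3 rad 60.6mm z 45.4 q6 1.65 Frad 1.5 Ftan 0.7 Fz 2.2 c in tool mm [ 42.8 -42.9]
C [ 0.5719 -0.1671] lens r 0.0339 mark n 687 r 0.0410 ang 5.6
```

Emit:
{"fn": "carry_out", "kwargs": {
  "plan": [
    [0,0,0,0.025,-0.025,0,255],
    [0,0,0,0.025,-0.025,0,255]
  ]
}}

```text
time: 23.08
eef_pos: [0.5469, -0.1122, 0.0451]
ee_rot: [-0.0, -0.568, 0.823, 0.002]
force: [-3.5, 3.9, 3.2]
finger_gap: 0.0
```

Emit:
{"fn": "carry_out", "kwargs": {
  "plan": [
    [0,0,-0.75,0.076,0.068,0,255],
    [0,0,-1.5,0.158,0.128,0,255],
    [0,0,-2.25,0.246,0.179,0,255],
    [0,0,-3,0.339,0.22,0,255],
    [0,0,-3.75,0.436,0.251,0,255],
    [0,0,-4.5,0.535,0.273,0,255],
    [0,0,-5.25,0.636,0.283,0,255],
    [0,0,-6,0.738,0.283,0,255],
    [0,0,-6.75,0.839,0.273,0,255],
    [0,0,-7.5,0.938,0.251,0,255]
  ]
}}

```text
time: 24.32
eef_pos: [0.5102, -0.1599, 0.0446]
ee_rot: [0.001, 0.904, -0.427, -0.004]
force: [-8.1, 1.6, 6.1]
finger_gap: -0.0001
```

```bash
python3 -c "
from h import *
wring('pics/w10.png')
"
```

```text
t 24.32 psi -50.5 phi 173.4 rad 62.2mm z 44.6 q6 0.50 Frad 8.2 Ftan -0.7 Fz 6.1 c in tool mm [ 44.8 -43.1]
C [ 0.5719 -0.167 ] lens r 0.0340 mark n 697 r 0.0410 ang 64.8
```

Still no slip. Two more 60° sweeps, checking after each.

Emit:
{"fn": "carry_out", "kwargs": {
  "plan": [
    [0,0,-0.75,0.076,0.068,0,255],
    [0,0,-1.5,0.158,0.128,0,255],
    [0,0,-2.25,0.246,0.179,0,255],
    [0,0,-3,0.339,0.22,0,255],
    [0,0,-3.75,0.436,0.251,0,255],
    [0,0,-4.5,0.535,0.273,0,255],
    [0,0,-5.25,0.636,0.283,0,255],
    [0,0,-6,0.738,0.283,0,255],
    [0,0,-6.75,0.839,0.273,0,255],
    [0,0,-7.5,0.938,0.251,0,255]
  ]
}}

```text
time: 25.62
eef_pos: [0.5357, -0.2171, 0.0448]
ee_rot: [0.002, 0.997, 0.083, -0.002]
force: [-6.7, -7.4, 0.7]
finger_gap: 0.0001
```

```bash
python3 -c "
from h import *
wring('pics/w11.png')
"
```

```text
t 25.62 psi 9.6 phi -125.9 rad 61.8mm z 44.8 q6 -0.62 Frad 9.9 Ftan -1.1 Fz 0.7 c in tool mm [ 44.1 -43.4]
C [ 0.5718 -0.167 ] lens r 0.0340 mark n 710 r 0.0410 ang 128.3
```

Emit:
{"fn": "carry_out", "kwargs": {
  "plan": [
    [0,0,-0.75,0.076,0.068,0,255],
    [0,0,-1.5,0.158,0.128,0,255],
    [0,0,-2.25,0.246,0.179,0,255],
    [0,0,-3,0.339,0.22,0,255],
    [0,0,-3.75,0.436,0.251,0,255],
    [0,0,-4.5,0.535,0.273,0,255],
    [0,0,-5.25,0.636,0.283,0,255],
    [0,0,-6,0.738,0.283,0,255],
    [0,0,-6.75,0.839,0.273,0,255],
    [0,0,-7.5,0.938,0.251,0,255]
  ]
}}

```text
time: 26.92
eef_pos: [0.5969, -0.2215, 0.0453]
ee_rot: [0.002, 0.822, 0.57, -0.0]
force: [-0.5, -2.3, -1.4]
finger_gap: 0.0006
```

```bash
python3 -c "
from h import *
wring('pics/w12.png')
"
```

```text
t 26.93 psi 69.5 phi -65.4 rad 60.0mm z 45.3 q6 -1.63 Frad 1.9 Ftan -1.4 Fz -1.4 c in tool mm [ 42.3 -42.5]
C [ 0.5717 -0.1671] lens r 0.0340 mark n 712 r 0.0410 ang -170.1
```

About 34° remains.

Emit:
{"fn": "carry_out", "kwargs": {
  "plan": [
    [0,0,0,0.01,-0.01,0,255]
  ]
}}

```text
time: 27.1
eef_pos: [0.5975, -0.2209, 0.0455]
ee_rot: [0.003, 0.823, 0.568, 0.001]
force: [2.2, -5.8, -3.8]
finger_gap: 0.0002
```

Emit:
{"fn": "carry_out", "kwargs": {
  "plan": [
    [0,0,-0.75,0.076,0.068,0,255],
    [0,0,-1.5,0.158,0.128,0,255],
    [0,0,-2.25,0.246,0.179,0,255],
    [0,0,-3,0.339,0.22,0,255],
    [0,0,-3.75,0.436,0.251,0,255],
    [0,0,-4.25,0.502,0.267,0,255],
    [0,0,-4.25,0.502,0.267,0,255]
  ]
}}

```text
time: 27.98
eef_pos: [0.6224, -0.1966, 0.0455]
ee_rot: [0.001, 0.622, 0.783, 0.0]
force: [3.6, -0.8, -1.5]
finger_gap: -0.0004
```

```bash
python3 -c "
from h import *
wring('pics/w13.png')
"
```

```text
t 27.98 psi 103.1 phi -30.4 rad 58.4mm z 45.5 q6 -2.17 Frad 3.5 Ftan 1.1 Fz -1.5 c in tool mm [ 40.3 -42.3]
C [ 0.5717 -0.1672] lens r 0.0340 mark n 705 r 0.0410 ang -135.3
```

Mark at −135.3° against the pointer at about −136°. I'll retract radially, lift clear, and verify.

Emit:
{"fn": "carry_out", "kwargs": {
  "plan": [
    [0,0,0,-0.1,0.1,0,255],
    [0,0,0,-0.21,0.21,0,255],
    [0,0,0,-0.21,0.21,-0.5,255],
    [0,0,0,-0.21,0.21,-1.3,255],
    [0,0,0,-0.21,0.21,-2.1,255],
    [0,0,0,-0.21,0.21,-2.5,255],
    [0,0,0,-0.21,0.21,-2.5,255],
    [0,0,0,-0.21,0.21,-2.5,255]
  ]
}}

```text
time: 29.02
eef_pos: [0.6356, -0.2056, 0.1935]
ee_rot: [-0.001, 0.621, 0.784, -0.0]
force: [-0.3, 0.4, -0.5]
finger_gap: 0.0
```

```bash
python3 - <<'E'
from h import *
wring('pics/w14.png')
w=cv2.imread('pics/w14.png');cv2.imwrite('pics/w14b.png',cv2.resize(w[:,100:420],None,fx=1.5,fy=1.5))
b=robot.read_camera("top");t0=cv2.imread("pics/top.png")
for n in("screwdriver","phone","bracket"): print(n,[(np.round(d["box"]).tolist(),round(d["conf"],2)) for d in robot.look_for(n,"top")[:2]])
E
```

```text
t 29.02 psi 103.2 phi -31.3 rad 74.4mm z 193.5 q6 -2.18 Frad -0.5 Ftan 0.2 Fz -0.5 c in tool mm [ 52.2 -53.1]
C [ 0.5724 -0.1684] lens r 0.0331 mark n 136 r 0.0407 ang -137.1
screwdriver [([106.0, 199.0, 150.0, 244.0], 0.73), ([302.0, 190.0, 341.0, 229.0], 0.59)]
phone [([288.0, 182.0, 341.0, 240.0], 0.4), ([301.0, 188.0, 340.0, 228.0], 0.39)]
bracket [([300.0, 191.0, 339.0, 229.0], 0.54)]
```

View pics/w14b.png

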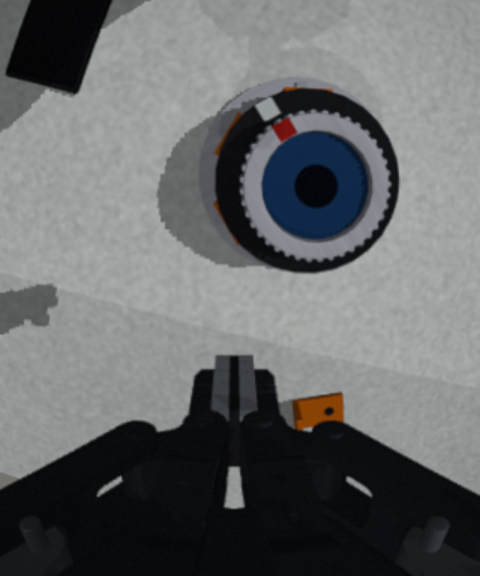

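The red mark, at (286, 128), is in line with the white pointer, at (268, 109), along the same radius. The tool is clear above, and the phone and bracket are in place.

```bash
python3 -c "
from h import *
robot.hand_in();st()"
```

```text
the job is handed in; nothing more can be done
the job is handed in; nothing more can be done
```

The ring now stands with its red mark at the white pointer for the second time, and the job is handed in at about 29 s of robot time.

I turned the ring with a corner of the shut fingertips against the knurl, in two sweeps of about 288° and 214°. I wound the last joint back between them. The mark passed the pointer once on the way, and it followed the finger with no visible slip.

**Ring angle:** the last wrist readings put the mark at −135° to −137° and the pointer at about −136°. That is within 2° of the target, against the allowed 17°. The last picture shows the two on the same radius.

**Clearance:** the tool is about 10 cm above the ring's top, with only sensor noise on the force reading. I saw no sign of touching the lens or the loose things.

**Checks that disagreed:**
- **Fingertip height:** the real fingertip was about 28 mm behind the nominal tool point. On the first approach it passed above the rim without contact; I found this in the images and then worked lower.
- **Ring centre:** my first two estimates differed by about 5 mm. Closer wrist views agreed on (0.572, −0.167).
- **Loose things:** in the final top picture the network found the screwdriver where it had been but missed the phone and bracket. Both are visible in the last wrist picture, though I did not measure their positions again.

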